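# Seal a planted terrarium with its toggle latch

## Task

Close the planted terrarium: with closed fingertips push the sliding cover home until it bears on its foam seal with a push you can feel for a moment (5 to 15 N), then swing the wire bail over and drop its bar behind the brass keeper, and press the red lever down past centre until it lies fully home and the cover is clamped. Work gently: push the cover and the lever, never pinch them, keep well below 18 N on the cover and 25 N on the lever, and leave everything else on the table and on the deck where it is.

Things in the scene. Friction and masses are not known exactly. Their poses are not given: they have to be found in the camera images.
- case: Terrarium: wooden base, glass walls, wooden deck, 200 x 300 x 130 mm, fixed. Origin on the table; its y is the way the cover opens, z up. Deck: x -100..100, y -130..-16 mm, top at z 130. The latch stands on it on the line x = 0. A 30 mm high cork (x 75, y -100) and a 42 mm high jar (x -75, y -100) stand loose on it; tweezers lie on the table at x 140.
- cover: Sliding cover, 200 (x) x 182 (y) x 20 mm wood frame with clear pane, top flush with the deck. Slides only along the case's y, friction 1.2 N. Origin: top, middle of the edge that meets the seal; axes as the case's; case y = 0 when latched, 45 to 75 mm at the start. The black foam seal first meets it at case y 2.5 to 7.5 mm (differs each time: feel for it) and pushes back 8 N per mm.
- cover_end (a point): Top edge, middle, of the cover's outer end (+y), the face to push on: 200 mm wide, from this point 20 mm down. Under the cover (case z below 110 mm) is the case's end wall, set back 14 mm when shut.
- keeper (a point): Centre of the bail's bar when seated in the brass keeper on the cover, 15.3 mm from the cover's seal edge, 16 mm above its top. Keeper: 34 mm wide in x, open to +y: a wall (to 3 mm on the -y side of this point), a ledge 3 mm under it (ending 9 mm to +y), a lip from 4.5 to 8.5 mm above it (ending 0.5 mm on the -y side). The bar must drop past the lip's +y side. Axes as the case's.
- bail_bar (a point): Middle of the bail's cross bar (6 mm thick, 60 mm long in x), 85 mm from the bail pivot. The bail swings freely about the pivot, in the plane x = 0; at the start it is thrown back, up and towards -y, at about 130 degrees from +y. With the cover touching the seal and the lever up, the bar swung down passes 0.5 to 8 mm clear of the lip; most with the lever fully up.
- bail_tab (a point): Grip point on the bail's yellow tab, a flat tongue 14 mm wide (x), 5 mm thick, 28 mm long, going on from the bar away from the pivot; the point is 20 mm from the bar, 105 mm from the pivot. It can be pinched across x and turns between the fingers as the bail swings.
- bail_pivot (a point): Pivot of the bail on the lever, 20 mm from the lever's hinge, 12 degrees ahead of the handle in the closing sense. It moves with the lever.
- lever_tip (a point): End of the red handle (22 mm wide in x, 6 mm thick), 62 mm from the lever's hinge, which lies along x at case y -50, z 146 mm. At the start the handle stands up, about 95 degrees from +y; pressed home it points to -y, level, its centre line 16 mm above the deck.
- lever: The latch's lever with its red handle, swinging about x only. Origin on its hinge; axes as the case's when fully up (open, a hard stop), turned about 1.48 rad about x when home, on a rubber pad (4 N per mm, 52 mm from the hinge). Once the bail is hooked it passes centre at about 1.27 rad and the seal then draws it home. Pushing 50 mm from the hinge takes up to about 9 N; friction 0.6 N.

How it is judged:
By the outcome, as a careful person would: the job done as asked, in the order asked, and still so for the second after the job is handed in, with the robot touching nothing.
It also fails if it takes over 72 s, if anything falls off the work surface, if the arm or the gripper's body presses on something with over 40 N, if the wrist force passes 120 N, or if a joint passes its speed limit or range.

## Robot

A 7-joint arm with a two-finger parallel gripper is mounted at the origin on the work surface. World frame = base frame: x ahead of the robot, y to its left, z up, the work surface at z = 0. Lengths are in m, angles in rad, forces in N, time in s.
With the tool pointing down it reaches from about 0.425 to 0.95 m from the base axis. Payload 4.7 kg.
Tool frame: the origin (TCP) lies between the finger pads; the fingertips stand 25 mm ahead of it and the grasp point (between the pads) lies 6 mm ahead of it; x points along the fingers, z is the direction in which the jaws open and shut, and the axes are right-handed (so a half turn about x gives the same grasp; the last joint's range is limited). The gripper opens to 85 mm and grips with 20 to 120 N. Pads are 22 mm wide; open, the fingers measure 114 mm over their backs; the gripper's body (76 mm by 85 mm) begins 54 mm behind the grasp point. The pads swing forward as they close: fully open they stand 13 mm farther back than shut.
Start: joints at [-1.136, 0.469, -0.049, 1.532, 0.024, 1.141, -0.082], TCP at [0.302, 0.604, 0.218] pointing down, gripper open.
Joint ranges: [-2.59, 2.59], [-0.33, 1.99], [-1.39, 1.29], [0.1, 2.45], [-1.04, 4.18], [0.21, 1.99], [-2.66, 2.66]. Speed limits (rad/s): [2.57, 2.57, 3.14, 3.14, 3.14, 3.14, 3.14].

## Interface

Orientations are given as a 3x3 rotation matrix whose columns are the frame's x, y, z axes.
In Python, from rig import * gives the robot as it stands. Calls block until the motion is done:
- movep(position, orientation): joint-space move of the TCP to a pose.
- move_l(position, attitude=None, feed=0.15, until_force=None): straight line of the TCP; attitude=None keeps the orientation; feed is the mean speed in m/s. With until_force (N) it stops when the force on the tool has changed by that much, and returns True; else False.
- move_joints(angles): joint-space move.
- command_gripper(opening, newtons=None): finger opening in m; newtons is the grip in N (None keeps the last); returns when the fingers have stopped.
- sleep(seconds).
- inverse_kinematics(position, orientation): joint angles nearest the present ones, or None.
- sense(): the state.
- camera(name): name is "side" or "top"; returns (picture, depth): 400x640x3 uint8, red, green, blue; 400x640 float32, m along the optical axis (not along the pixel's ray), 0 where there is no reading.
- camera_params(name): a dict with "K" (3x3 intrinsics, pixels), "dist" ([k1, k2, p1, p2, k3] as OpenCV has them; the pictures are not rectified), "position" and "rotation" of the camera in the world. Camera axes: x right, y down, z forward; pixel columns grow to the right and rows downward; lengths in m; the calibration is good to about 2 mm. A picture is of the moment at which its call begins. camera_params takes no time and is no camera call.
A pose or a line that the arm cannot do raises Unreachable and nothing moves.
- finish_job(): hands the job in, once; it reports no verdict.
The state is a dict: "time_s": time; "joint_pos": joint angles; "qd": joint speeds; "joint_efforts": joint torques, N m; "position": TCP position; "tcp_rot": TCP orientation; "wrist_force": force on the tool from outside, world axes, zero at the start; "ft_torque": the same for the moment, N m; "finger_gap": finger opening in m.
Only numpy, scipy, OpenCV 4.12 (cv2) and the standard library are available. Lean on these libraries where they do the work, as an engineer would, in place of code of your own. Each camera call takes 0.05 s, during which the arm holds its last target.

## Working session

There is one attempt and no reset: what is moved stays moved. The work goes in short steps, each a Python script; the robot and the scene stay as the last script left them, time stands still between calls to the robot, and variables do not carry over. Pictures are saved under pics/ and viewed, and the job is handed in when it is done.

```bash
ls; mkdir -p pics; python3 - <<'E'
from rig import *
import cv2,numpy as np
for n in("side","top"):
    p,d=camera(n); cv2.imwrite(f"pics/{n}0.png",p[:,:,::-1]); np.save(f"{n}0.npy",d)
    c=camera_params(n); print(n,c)
s=sense();print(s["time_s"],s["position"],s["tcp_rot"],s["wrist_force"],s["finger_gap"])
E
```

```text
pics
side {'K': array([[414.37471468,   0.        , 313.43466362],
       [  0.        , 414.37471468, 202.11220771],
       [  0.        ,   0.        ,   1.        ]]), 'dist': array([0.02191018, 0.        , 0.        , 0.        , 0.        ]), 'position': array([ 0.45072807, -0.40993915,  0.61209849]), 'rotation': array([[ 0.98183254, -0.12789729,  0.14016827],
       [-0.18900264, -0.72465756,  0.6626835 ],
       [ 0.01681857, -0.6771364 , -0.7356653 ]])}
top {'K': array([[470.11223669,   0.        , 312.10353909],
       [  0.        , 470.11223669, 204.42732272],
       [  0.        ,   0.        ,   1.        ]]), 'dist': array([-0.02724628,  0.        ,  0.        ,  0.        ,  0.        ]), 'position': array([0.52030629, 0.01137278, 0.86697272]), 'rotation': array([[ 0.02883146, -0.99865344,  0.04312836],
       [-0.99903245, -0.02735521,  0.03443638],
       [-0.03321023, -0.04407948, -0.99847588]])}
0.1 [0.30170871 0.6032063  0.21695094] [[-7.54364114e-04 -8.94352155e-01  4.47363001e-01]
 [-1.60549468e-03  4.47363635e-01  8.94350715e-01]
 [-9.99998427e-01 -4.35728355e-05 -1.77335270e-03]] [-0.06232044  0.10773128 -0.62335114] 0.08531258117030652
```

View pics/side0.png

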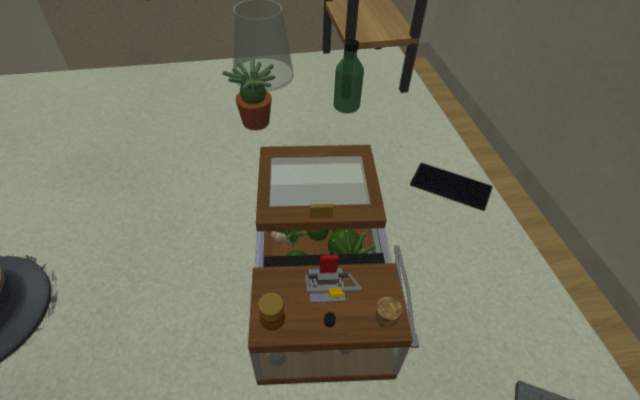

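View pics/top0.png

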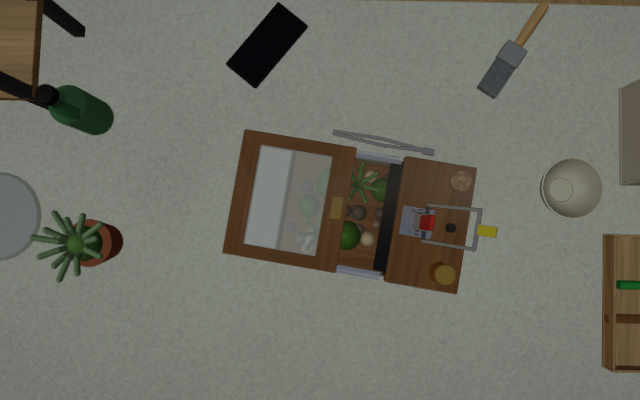

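The side picture shows the case, with the lever near (329,264) and the tab near (336,293). In the top picture the deck runs from about (402,157) to (458,292), the cover's outer edge from (246,131) to (224,254), and the tab is near (487,231). Next I'll measure the corners on the z=0.13 plane.

```bash
python3 - <<'E'
import cv2
a=cv2.imread("pics/top0.png")[120:305,215:505]
cv2.imwrite("pics/topz.png",cv2.resize(a[:, :200],None,fx=4,fy=3.2,interpolation=cv2.INTER_CUBIC)[:, :])
cv2.imwrite("pics/topz2.png",cv2.resize(a[20:,150:],None,fx=3.6,fy=3.6,interpolation=cv2.INTER_CUBIC))
b=cv2.imread("pics/side0.png")[235:355,240:425]
cv2.imwrite("pics/sidez.png",cv2.resize(b,None,fx=4,fy=4,interpolation=cv2.INTER_CUBIC))
E
```

```text
(no output)
```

View pics/topz.png

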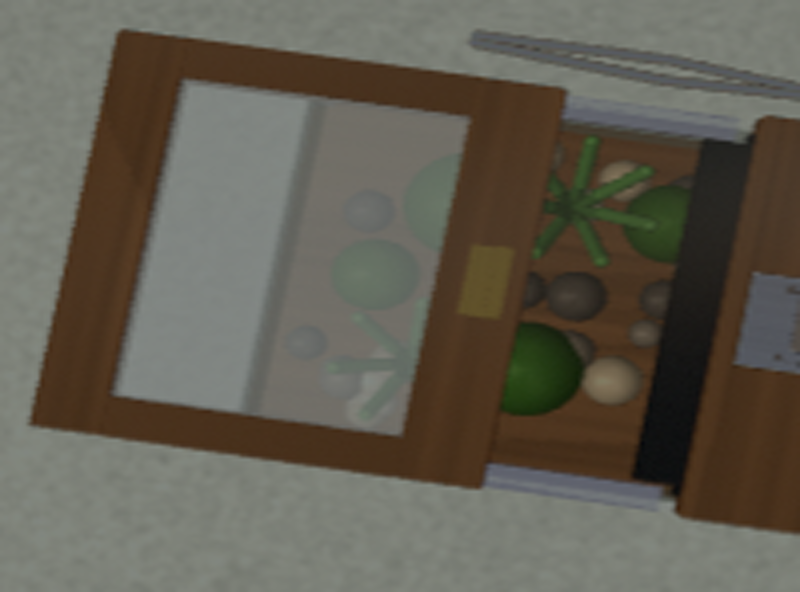

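View pics/topz2.png

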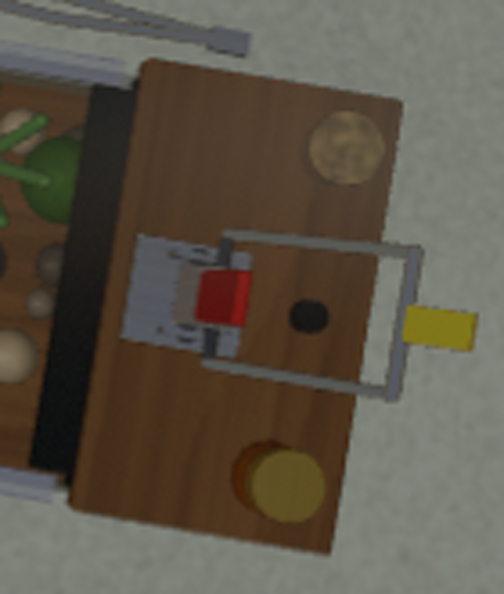

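View pics/sidez.png

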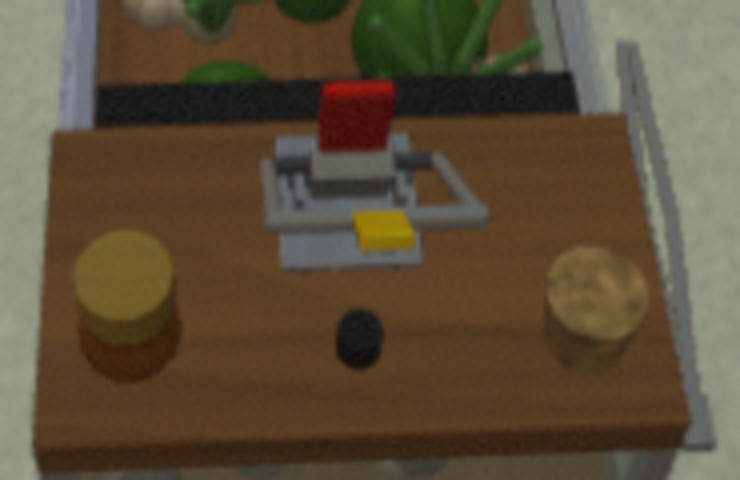

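```bash
cat > h.py <<'E'
import numpy as np, cv2
from rig import *
def ray(cam,px):
    c=camera_params(cam)
    u=cv2.undistortPoints(np.array([[px]],float),c["K"],c["dist"])[0,0]
    return c["position"], c["rotation"]@np.array([u[0],u[1],1.])
def onz(cam,px,z):
    o,d=ray(cam,px); return o+d*(z-o[2])/d[2]
def proj(cam,P):
    c=camera_params(cam);P=np.atleast_2d(P)
    R=c["rotation"].T
    return cv2.projectPoints(P,cv2.Rodrigues(R)[0],-R@c["position"],c["K"],c["dist"])[0][:,0]
E
python3 - <<'E'
from h import *
from scipy.optimize import least_squares
D=np.array([[100,-16],[100,-130],[-100,-130],[-100,-16]])/1000
T=np.array([(405.8,156.1),(476.9,167.8),(456.7,293.6),(384.4,281.1)])-.35
S=np.array([(395,263.75),(412,341.25),(249.5,347.5),(253.75,268)])-.35
C=np.array([(356.25,148.1),(245,129.4),(223,252.8),(335.5,272.5)])-.35
for n,P in(("top",T),("side",S)):
    W=np.array([onz(n,p,.13) for p in P])[:,:2]
    def f(v,W=W): 
        c,s=np.cos(v[2]),np.sin(v[2]); return (D@np.array([[c,s],[-s,c]])+v[:2]-W).ravel()
    r=least_squares(f,[.5,.1,0]); print(n,r.x,np.degrees(r.x[2]),(r.fun*1000).round(1))
    if n=="top": v=r.x
c,s=np.cos(v[2]),np.sin(v[2]);R=np.array([[c,-s],[s,c]])
W=np.array([onz("top",p,.13) for p in C])[:,:2]
print("cover in case", ((W-v[:2])@R*1000).round(1))
for nm,n,p in(("tab","top",(487.5,231.5)),("tab","side",(336.5,292.5)),("tip","top",(429,222.5)),("tip","side",(329.5,257))):
    for z in (.18,.2,.21,.22): 
        w=onz(n,p,z); print(nm,n,z,((w[:2]-v[:2])@R*1000).round(1))
E
```

```text
top [ 0.537201   -0.07645818 -0.14384843] -8.241907646336987 [ 1.3  0.9  0.5 -0.9 -1.2 -0.4 -0.7  0.4]
side [ 0.53775704 -0.07883993 -0.14173806] -8.120992686634018 [ 2.2  0.7  1.9 -1.1 -2.5 -0.7 -1.6  1.1]
cover in case [[  98.3   61.6]
 [  98.5  240.6]
 [-100.   240.1]
 [ -99.4   60.7]]
tab top 0.18 [   1.3 -144.9]
tab top 0.2 [   0.4 -138.2]
tab top 0.21 [  -0.  -134.8]
tab top 0.22 [  -0.5 -131.5]
tab side 0.18 [  8.4 -91.1]
tab side 0.2 [   6.3 -102.8]
tab side 0.21 [   5.2 -108.6]
tab side 0.22 [   4.1 -114.4]
tip top 0.18 [ -0.3 -59.6]
tip top 0.2 [ -1.1 -55.4]
tip top 0.21 [ -1.5 -53.3]
tip top 0.22 [ -2.  -51.2]
tip side 0.18 [  3.8 -40.2]
tip side 0.2 [  1.9 -54.2]
tip side 0.21 [  1.  -61.2]
tip side 0.22 [ -0.  -68.2]
```

```bash
cat >> h.py <<'E'
V=np.array([.5374,-.0773,-.1432])
c_,s_=np.cos(V[2]),np.sin(V[2])
Rc=np.array([[c_,-s_,0],[s_,c_,0],[0,0,1]])
O=np.array([V[0],V[1],0])
def w(x,y,z): return O+Rc@(np.array([x,y,z])/1000)      # case mm -> world
def cs(P): return (Rc.T@(np.asarray(P)-O))*1000
def att(sg=1):
    X=np.array([0,0,-1.]);Z=sg*Rc[:,0];return np.column_stack([X,np.cross(Z,X),Z])
def fc(): return Rc.T@sense()["wrist_force"]
E
python3 - <<'E'
from h import *
print(sense()["joint_pos"])
for sg in (1,-1):
  for P in ((0,280,300),(0,280,141),(0,190,141),(0,-123,257),(0,-55,285),(0,46,155),(0,-20,220),(0,-95,170)):
    print(sg,P,w(*P).round(3),inverse_kinematics(w(*P),att(sg)))
E
```

```text
[-1.13587578  0.46938362 -0.04860223  1.53357463  0.02408396  1.14099307
 -0.08232367]
1 (0, 280, 300) [0.577 0.2   0.3  ] [-0.6845245   0.3114589   0.3710722   1.60296105 -0.11739573  1.24922813
 -0.43575562]
1 (0, 280, 141) [0.577 0.2   0.141] [-0.66223794  0.45239623  0.34992647  1.78906982 -0.18766532  0.93272314
 -0.37565024]
1 (0, 190, 141) [0.565 0.111 0.141] [-0.59157218  0.40494366  0.42149844  1.87649341 -0.20678712  0.90277101
 -0.21464595]
1 (0, -123, 257) [ 0.52  -0.199  0.257] [-0.37229705  0.30293321  0.83810657  1.8041982  -0.24621203  1.14297995
  0.40327816]
1 (0, -55, 285) [ 0.53  -0.132  0.285] [-0.41978243  0.22951816  0.71143084  1.78503527 -0.16096057  1.18595691
  0.19621207]
1 (0, 46, 155) [ 0.544 -0.032  0.155] [-0.43304861  0.35001897  0.52129128  1.93671316 -0.2180364   0.90994141
  0.05362592]
1 (0, -20, 220) [ 0.535 -0.097  0.22 ] [-0.41043836  0.28069033  0.63203947  1.87355969 -0.19010037  1.04739362
  0.15537482]
1 (0, -95, 170) [ 0.524 -0.171  0.17 ] [-0.35422391  0.38614037  0.76679085  1.91667382 -0.3234273   0.96524612
  0.41977697]
-1 (0, 280, 30
[... 210 characters left out ...]
.94679888
  2.46149304]
-1 (0, 190, 141) [0.565 0.111 0.141] [-0.10316756  0.39660246 -0.21050548  1.84743425  0.1025755   0.90800486
  2.63737894]
-1 (0, -123, 257) [ 0.52  -0.199  0.257] [-0.5506666   0.39459505  1.12180708  1.81114706 -0.3840966   1.17903237
 -2.59257781]
-1 (0, -55, 285) [ 0.53  -0.132  0.285] None
-1 (0, 46, 155) [ 0.544 -0.032  0.155] [ 0.82779494  0.60556612 -1.17370518  1.86862556  0.62906159  1.10210934
  2.40948378]
-1 (0, -20, 220) [ 0.535 -0.097  0.22 ] [ 0.96967519  0.49807415 -1.16993362  1.80122963  0.49608647  1.17868486
  2.64280789]
-1 (0, -95, 170) [ 0.524 -0.171  0.17 ] [-0.57013846  0.52111788  1.11897912  1.92571223 -0.54567352  1.04118395
 -2.4966697 ]
```

```bash
python3 - <<'E'
from h import *
command_gripper(0.0,30)
p=sense()["position"]
move_l(p+[0,0,.16],feed=.25)
movep(w(0,285,300),att())
move_l(w(0,285,142),feed=.2)
s=sense();print(s["time_s"],cs(s["position"]),fc(),s["finger_gap"])
p,d=camera("side"); cv2.imwrite("pics/a1.png",p[:,:,::-1])
E
```

```text
4.3917 [  0.80945436 285.60978377 143.14832427] [ 0.10630524  0.34910989 -0.28278704] -0.00016283809301670507
```

View pics/a1.png

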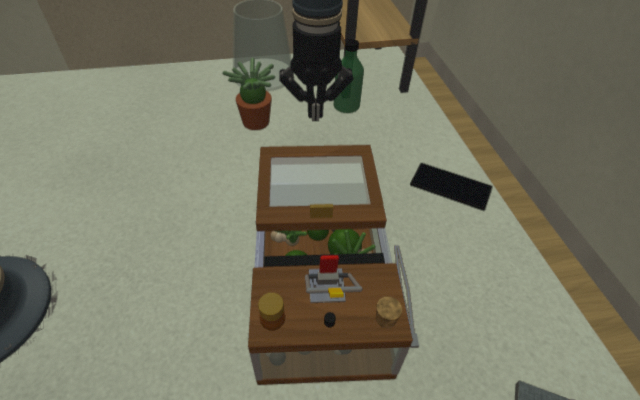

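Fingertips at (316,115), clear behind the cover's outer edge (row 147). Now the push.

```bash
python3 - <<'E'
from h import *
print(move_l(w(0,270,141),feed=.1))
print(move_l(w(0,240,141),feed=.03,until_force=.9),cs(sense()["position"]),fc())
print(move_l(w(0,208,141),feed=.04,until_force=5),cs(sense()["position"]),fc())
s=sense();print(s["time_s"])
E
```

```text
False
False [-2.54495984e-02  2.40299805e+02  1.40989340e+02] [0.31894902 0.38700493 0.53512267]
False [-2.73158176e-02  2.08380443e+02  1.41013368e+02] [-0.07913806 -0.54166552  0.11028625]
6.8417
```

```bash
python3 - <<'E'
from h import *
p,d=camera("top"); cv2.imwrite("pics/a2.png",p[:,:,::-1])
p,d=camera("side"); cv2.imwrite("pics/a2s.png",p[:,:,::-1])
E
```

```text
(no output)
```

View pics/a2.png

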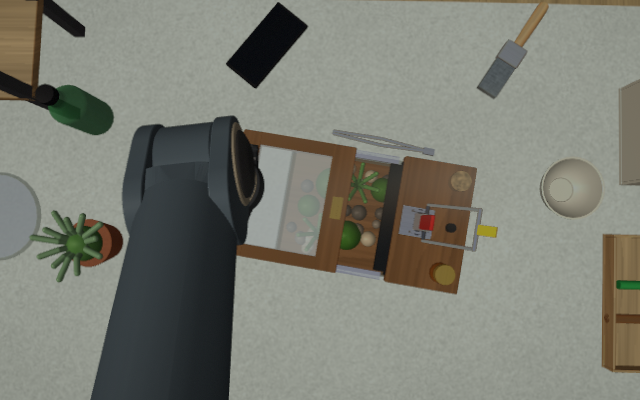

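View pics/a2s.png

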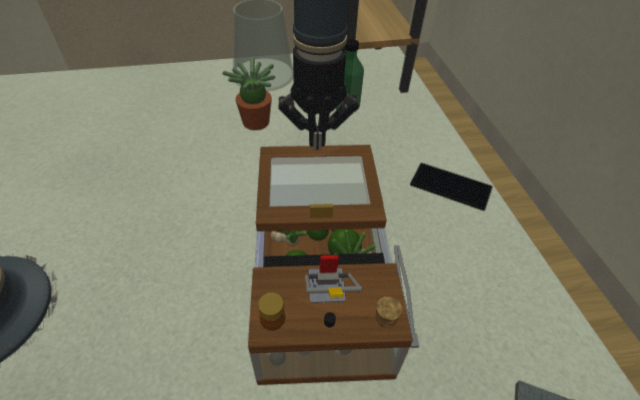

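```bash
python3 - <<'E'
from h import *
P=sense()["position"]
print(P,sense()["time_s"])
print(proj("side",P-[0,0,.025]),proj("side",P), proj("top",P-[0,0,.025]))
for q in ((0,242,130),(0,60,130),(0,-130,130),(0,0,0)): print(q,w(*q),proj("side",w(*q)),proj("top",w(*q)))
d=np.load("side0.npy");print(d[147,318],d[155,318],d[225,318],d[340,330])
for u,v_ in((318,150),(318,220),(330,335)):
    c=camera_params("side");o,r=ray("side",(u,v_));print(o+r*d[v_,u], cs(o+r*d[v_,u]))
d=np.load("top0.npy")
for u,v_ in((240,190),(460,250)):
    o,r=ray("top",(u,v_));print(o+r*d[v_,u], cs(o+r*d[v_,u]))
E
```

```text
[0.56710124 0.12900165 0.14098185] 6.9417
[[315.70988575 163.10859666]] [[316.01033228 152.36233613]] [[255.39276529 193.95464497]]
(0, 242, 130) [0.57193608 0.16222298 0.13      ] [[314.95722475 144.86877022]] [[233.26883146 189.76427289]]
(0, 60, 130) [ 0.54596267 -0.01791414  0.13      ] [[320.89518915 222.03494552]] [[346.89498838 209.32267122]]
(0, -130, 130) [ 0.51884756 -0.20596937  0.13      ] [[330.2584011  343.47617201]] [[467.55127051 230.09510691]]
(0, 0, 0) [ 0.5374 -0.0773  0.    ] [[320.68466121 300.74285377]] [[376.25463661 217.25549577]]
0.74532443 0.73239404 0.63218325 0.50208735
[0.57489656 0.14876773 0.12872149] [  4.85038819 229.10496816 128.72148532]
[ 0.54252985 -0.01277791  0.1294939 ] [ -4.13067262  64.59375848 129.4939019 ]
[ 0.52105627 -0.1948595   0.12853685] [   0.60060213 -118.68863725  128.53685351]
[0.57184458 0.15149359 0.12996703] [  1.4406364  231.36736953 129.96703244]
[ 0.48766162 -0.19484071  0.12983618] [ -32.45491736 -123.43582786  129.83617607]
```

```bash
python3 - <<'E'
from h import *
print(proj("side",w(.8,285.6,118)),proj("side",w(0,253,116)),proj("side",w(0,265,150)),proj("side",w(0,220,150)))
import cv2
for n in("a1","a2s"):
    b=cv2.imread(f"pics/{n}.png")[60:180,250:400]; cv2.imwrite(f"pics/{n}z.png",cv2.resize(b,None,fx=4,fy=4))
p,d=camera("side"); s=sense(); print(s["time_s"],cs(s["position"]),fc())
for v in range(100,160,6):
    o,r=ray("side",(318,v)); print(v,cs(o+r*d[v,318]).round(0))
E
```

```text
[[314.1217643  135.05231384]] [[314.51648841 146.94078369]] [[314.54581046 128.1127246 ]] [[315.80672923 144.03637409]]
6.9917 [-8.59889984e-02  2.08367824e+02  1.40944033e+02] [ 0.45008838 -0.10483583 -0.09417928]
100 [ -0. 197. 255.]
106 [  0. 198. 243.]
112 [  0. 195. 234.]
118 [ 23. 502.   0.]
124 [  2. 210. 200.]
130 [  2. 205. 192.]
136 [  2. 198. 185.]
142 [  2. 195. 175.]
148 [  2. 197. 160.]
154 [  4. 217. 129.]
```

View pics/a1z.png

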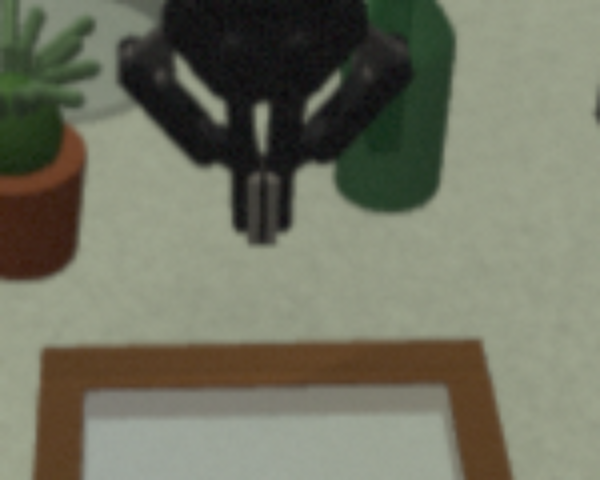

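View pics/a2sz.png

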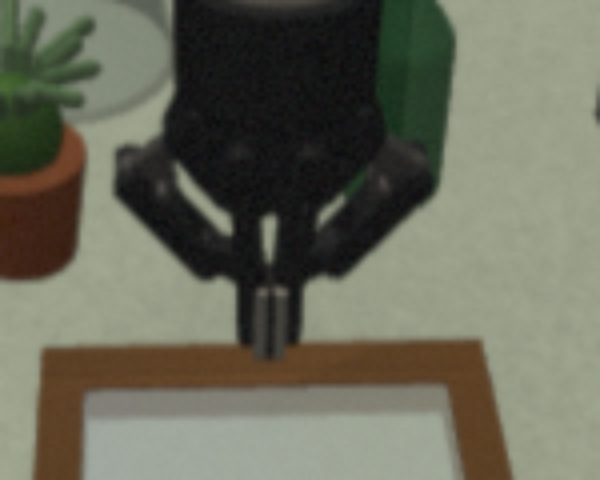

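```bash
python3 - <<'E'
from h import *
for px,yy in (((315.5,120.5),285.6),((317,149.5),208.4)):
    o,r=ray("side",px); oc=cs(o); rc=Rc.T@r*1000
    for off in (11,0,-11):
        t=(yy-off-oc[1])/rc[1]; print(px,off,(oc+rc*t).round(1))
s=sense(); print(s["finger_gap"])
d=camera("side")[1]
for v in (140,144,146,148,149,150):
    for u in(315,319):
        o,r=ray("side",(u,v)); print(v,u,cs(o+r*d[v,u]).round(1))
E
```

```text
(315.5, 120.5) 11 [  2.  274.6 159.7]
(315.5, 120.5) 0 [  2.7 285.6 151.6]
(315.5, 120.5) -11 [  3.5 296.6 143.5]
(317, 149.5) 11 [  0.7 197.4 156.7]
(317, 149.5) 0 [  1.5 208.4 147.4]
(317, 149.5) -11 [  2.3 219.4 138.1]
0.00012997021007025647
140 315 [ -3.1 196.5 177.9]
140 319 [  3.6 197.5 176.9]
144 315 [ -2.9 197.6 168.5]
144 319 [  3.7 196.  169.7]
146 315 [ -2.9 195.9 165.6]
146 319 [  3.9 196.7 164.9]
148 315 [ -2.8 196.5 160.8]
148 319 [  3.9 195.6 161.4]
149 315 [ -2.7 196.5 158.7]
149 319 [  4.  196.7 158.3]
150 315 [ -0.7 226.2 131.3]
150 319 [  6.6 228.6 129.1]
```

The fingertips show over the cover at (317,149), about z 157 mm by depth. The stated geometry puts them at 116 mm. Both pictures agree on this ~41 mm discrepancy, so I'll use the measured tip height (TCP z + 16 mm), back off, and check it by contact.

```bash
python3 - <<'E'
from h import *
move_l(w(0,275,141),feed=.15)
print(move_l(w(0,275,103),feed=.06,until_force=3))
print(move_l(w(0,235,103),feed=.03,until_force=4),cs(sense()["position"]),fc())
s=sense();print(s["time_s"])
p,d=camera("side"); cv2.imwrite("pics/a3.png",p[:,:,::-1])
b=p[60:240,240:400,::-1];cv2.imwrite("pics/a3z.png",cv2.resize(b,None,fx=3,fy=3))
for v in range(120,160,4):
    o,r=ray("side",(317,v)); print(v,cs(o+r*d[v,317]).round(1))
E
```

```text
False
False [4.94061311e-03 2.34780800e+02 1.02963210e+02] [-0.08450564 -0.65900343 -0.26095243]
9.9083
120 [  1.1 222.2 199.1]
124 [ 19.3 479.5  -1.1]
128 [  3.  244.2 166. ]
132 [  2.5 234.9 164.5]
136 [  2.3 228.3 161. ]
140 [  2.3 226.6 153.6]
144 [  2.4 224.5 146.4]
148 [  2.5 222.6 138.8]
152 [  2.7 223.2 129.2]
156 [  2.2 213.6 128.1]
```

View pics/a3z.png

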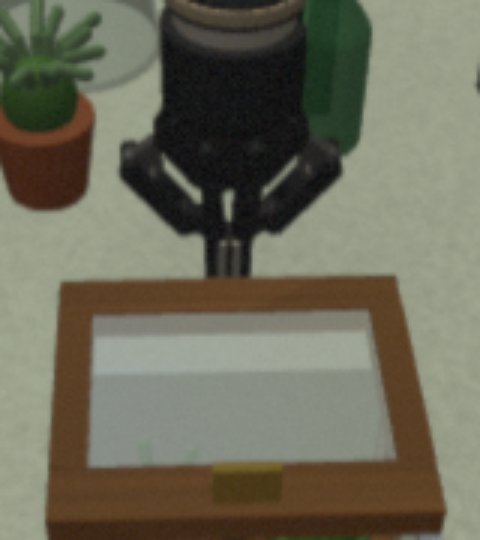

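Contact: the cover's edge has moved to row 153 and the fingers are behind it. I'll push on, slowly near the seal.

```bash
python3 - <<'E'
from h import *
print(move_l(w(0,206,103),feed=.05,until_force=5),cs(sense()["position"])[1],fc())
f0=fc()
r=move_l(w(0,188,103),feed=.006,until_force=8)
print(r,cs(sense()["position"]),fc(),sense()["time_s"])
for i in range(3):
    sleep(.1);print(fc())
E
```

```text
False 205.52190801917888 [-0.02996739 -0.24074824 -0.12377058]
True [-6.74103776e-02  1.96485512e+02  1.02921089e+02] [0.52991836 1.30209932 0.22414232] 12.6667
[0.6063071  1.44841477 0.48573808]
[-0.20994738  0.27819064  0.76175923]
[-0.76828648  0.63652908  0.49922727]
```

```bash
python3 - <<'E'
from h import *
y=196.5
for i in range(8):
    y-=.35
    r=move_l(w(0,y,103),feed=.004)
    F=np.mean([fc()[1] for _ in range(1)]); sleep(.04); F2=fc()[1]
    print(round(y,2),cs(sense()["position"])[1].round(2),round(F,1),round(F2,1),sense()["time_s"])
    if max(F,F2)>8.5: break
E
```

```text
196.15 196.53 2.5 2.3 13.4417
195.8 196.36 4.9 4.1 13.7333
195.45 196.15 4.9 4.1 14.025
195.1 196.08 6.2 4.8 14.3167
194.75 196.03 5.7 6.4 14.6083
194.4 195.92 6.1 6.8 14.9
194.05 195.86 6.4 6.4 15.1917
193.7 195.83 8.0 7.2 15.4833
```

```bash
python3 - <<'E'
from h import *
move_l(w(0,193.2,103),feed=.004)
for i in range(3): sleep(.12);print(fc()[1].round(1),end=" ")
move_l(w(0,215,103),feed=.1)
move_l(w(0,215,230),feed=.25)
p,d=camera("top"); cv2.imwrite("pics/b1.png",p[:,:,::-1]);b=p[130:300,300:500,::-1];cv2.imwrite("pics/b1z.png",cv2.resize(b,None,fx=4,fy=3.5,interpolation=cv2.INTER_CUBIC))
p,d=camera("side"); b=p[200:350,240:420,::-1];cv2.imwrite("pics/b1s.png",cv2.resize(b,None,fx=4,fy=4,interpolation=cv2.INTER_CUBIC))
np.save("side1.npy",d)
print(sense()["time_s"],cs(sense()["position"]))
E
```

```text
7.2 7.7 8.3 17.2333 [ -1.19774994 214.26627429 227.97060823]
```

View pics/b1z.png

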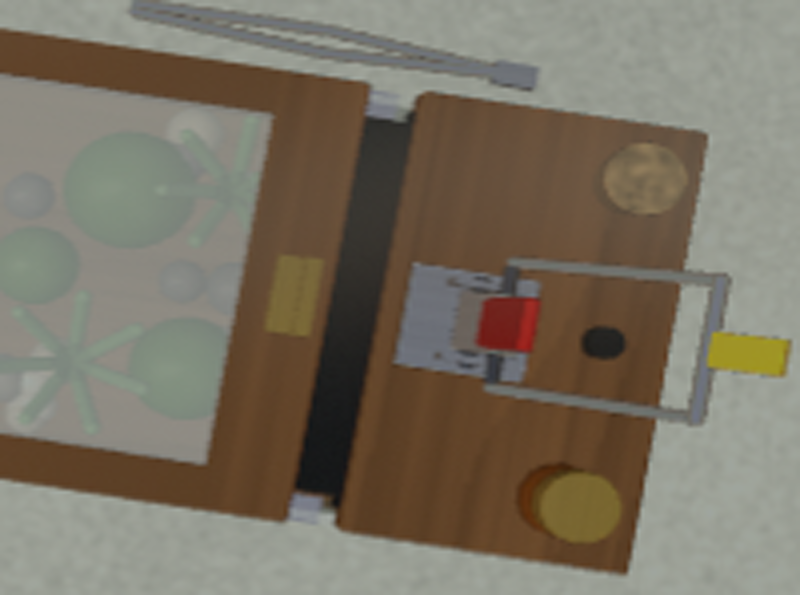

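View pics/b1s.png

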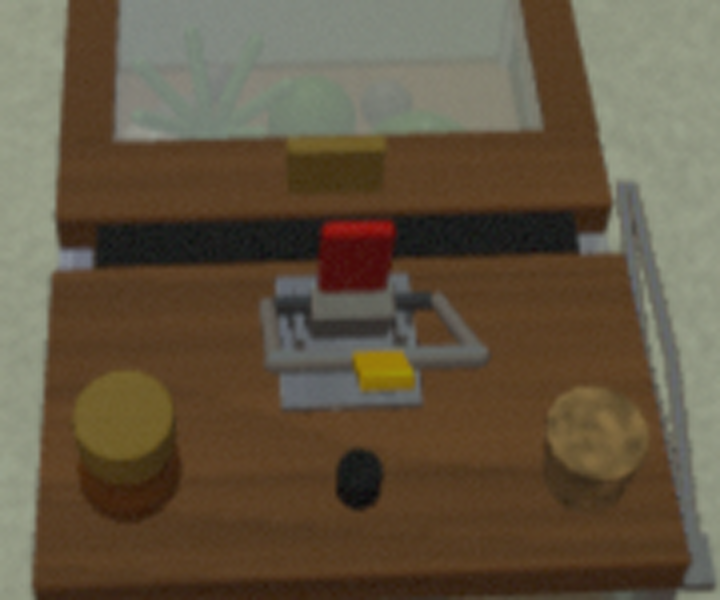

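```bash
cat >> h.py <<'E'
def tri(pt,ps):
    (a,d),(b,e)=ray("top",pt),ray("side",ps)
    A=np.column_stack([d,-e]);t=np.linalg.lstsq(A,b-a,rcond=None)[0]
    p,q=a+d*t[0],b+e*t[1]; return cs((p+q)/2),np.linalg.norm(p-q)*1000
E
python3 - <<'E'
from h import *
print("tab",tri((487,230.8),(336.2,292.4)))
print("bar ends", tri((300+722/4-.4,130+275/3.5-.4),(240+485/4,200+353/4)),tri((300+697/4-.4,130+418/3.5-.4),(240+270/4-.4,200+358/4-.4)))
print("red top mid", tri((300+515/4-.4,130+324/3.5-.4),(240+358/4-.4,200+228/4)))
for y,z in((-123.3,245.5),(-110.4,230.2)): print(proj("top",w(0,y,z)),proj("side",w(0,y,z)))
print("tip",proj("top",w(0,-55.4,207.8)),proj("side",w(0,-55.4,207.8)))
d=np.load("side1.npy")
for u,v in((336,291),(336,293),(329,258),(310,290),(356,289)):
    o,r=ray("side",(u,v)); print(u,v,cs(o+r*d[v,u]).round(1))
E
```

```text
tab (array([   0.31146998, -123.96495728,  238.098547  ]), np.float64(2.3906279548426))
bar ends (array([  28.92966765, -113.66330839,  227.24272118]), np.float64(1.4772029236543238)) (array([ -27.7114102 , -113.48292129,  228.70077271]), np.float64(0.20023400399813246))
red top mid (array([-7.45407417e-02, -5.36310514e+01,  2.00361743e+02]), np.float64(2.2370049470355395))
[[488.5874158  230.12899337]] [[335.06914433 288.04155058]]
[[475.17339042 228.37103528]] [[333.26751641 284.94903199]]
tip [[430.94221662 221.51938469]] [[328.60739605 254.60719192]]
336 291 [   0.9 -125.6  243.5]
336 293 [-1.000e-01 -1.319e+02  2.506e+02]
329 258 [ 1.000e-01 -6.050e+01  2.082e+02]
310 290 [ -24.9 -115.5  230.1]
356 289 [  23.5 -116.   230. ]
```

```bash
python3 - <<'E'
from h import *
movep(w(.5,-125.4,272),att())
command_gripper(.034,25)
print(move_l(w(.5,-125.4,219.5),feed=.12,until_force=3),cs(sense()["position"]),sense()["time_s"])
p,d=camera("side"); b=p[150:350,200:440,::-1];cv2.imwrite("pics/c1.png",cv2.resize(b,None,fx=3,fy=3,interpolation=cv2.INTER_CUBIC))
E
```

```text
False [   0.8429655  -125.6147937   219.86512365] 19.5333
```

View pics/c1.png

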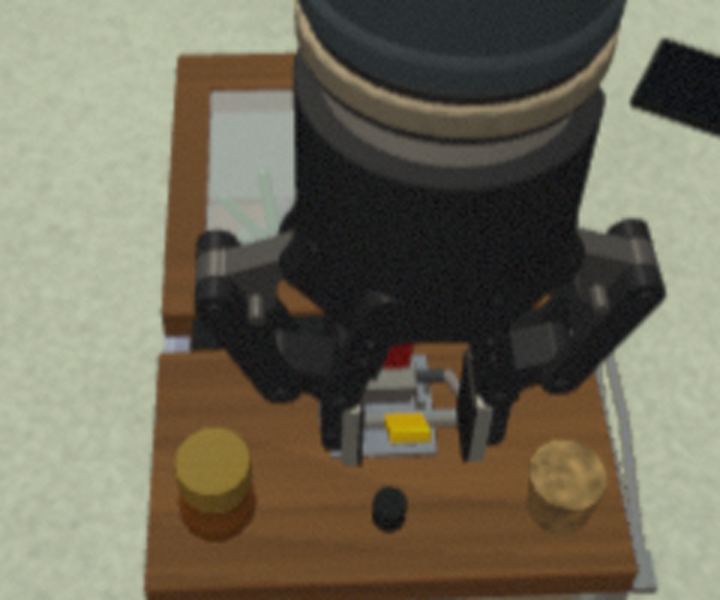

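```bash
python3 - <<'E'
from h import *
for px in ((200+352/3,150+463/3),(200+470/3,150+458/3)):
    o,r=ray("side",px); oc=cs(o); rc=Rc.T@r*1000
    t=(-136.6-oc[1])/rc[1]; print((oc+rc*t).round(1))
E
```

```text
[ -18.5 -136.6  237.8]
[  21.  -136.6  238.5]
```

```bash
cat >> h.py <<'E'
PV=np.array([-50+20*np.cos(np.radians(107)),146+20*np.sin(np.radians(107))])
E
python3 - <<'E'
from h import *
move_l(w(.2,-125.4,218),feed=.05)
command_gripper(.012,25)
s=sense();print(s["finger_gap"],cs(s["position"]),fc(),s["time_s"])
f0=fc()
t0=np.radians(131.5); off=np.array([-125.4,218])-(PV+105*np.array([np.cos(t0),np.sin(t0)]))
dr=0
for th in np.arange(122,49,-12):
    t=np.radians(th);u=np.array([np.cos(t),np.sin(t)])
    q=PV+(105+dr)*u+off
    move_l(w(.2,q[0],q[1]),feed=.1)
    F=fc()-f0; fr=F[1:]@u; ft=F[1:]@np.array([-u[1],u[0]])
    print(th,F.round(1),"rad",fr.round(1),"tan",ft.round(1))
    dr+=np.clip(.15*fr,-1,1)
s=sense();print(s["finger_gap"],s["time_s"],dr)
p,d=camera("side"); b=p[150:350,200:440,::-1];cv2.imwrite("pics/c2.png",cv2.resize(b,None,fx=3,fy=3,interpolation=cv2.INTER_CUBIC))
E
```

```text
0.01311385424544336 [ 1.73631464e-01 -1.25603933e+02  2.18173468e+02] [ 0.42734838 -1.21049478  1.72335269] 20.1417
122 [-0.  -1.1 -1. ] rad -0.3 tan 1.4
110 [-0.4  0.4 -0.3] rad -0.4 tan -0.3
98 [-1.6 -0.1  0.7] rad 0.7 tan -0.0
86 [-1.   1.1  0.9] rad 0.9 tan -1.1
74 [-0.7  1.5  0.7] rad 1.1 tan -1.2
62 [-0.3  1.7 -1.7] rad -0.7 tan -2.3
50 [-0.7  1.7 -0.9] rad 0.4 tan -1.9
0.013061129765613542 22.6667 0.24668678123460716
```

View pics/c2.png

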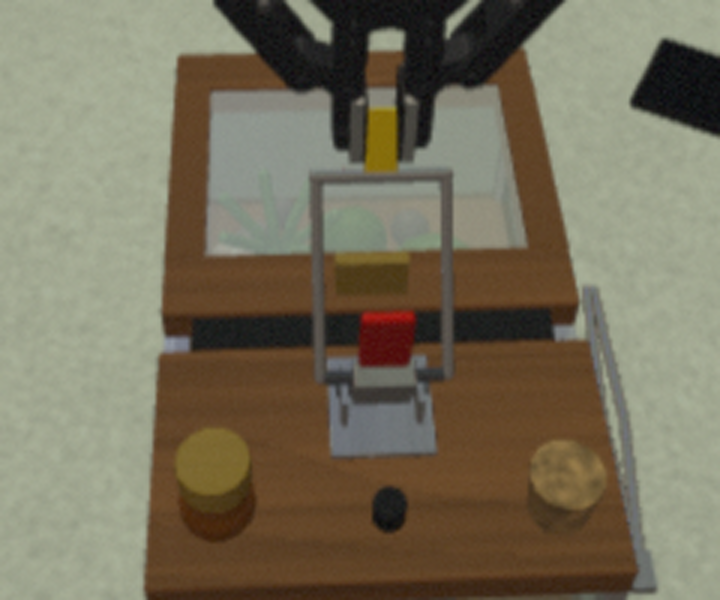

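The tab is held at (381,140 in the zoom), with bar and lever where expected and low forces. Continuing down, guarded.

```bash
python3 - <<'E'
from h import *
t0=np.radians(131.5); off=np.array([-125.4,218])-(PV+105*np.array([np.cos(t0),np.sin(t0)]))
dr=.25
for th in (38,26,14,4,-5):
    t=np.radians(th);u=np.array([np.cos(t),np.sin(t)])
    q=PV+(105+dr)*u+off
    move_l(w(.2,q[0],q[1]),feed=.09)
    F=fc(); fr=F[1:]@u
    print(th,F.round(1),"rad",fr.round(1))
    dr+=np.clip(.1*fr,-.5,.5)
for th in (-8,-10,-11.5,-13):
    t=np.radians(th);u=np.array([np.cos(t),np.sin(t)]);q=PV+(105+dr)*u+off
    r=move_l(w(.2,q[0],q[1]),feed=.03,until_force=4)
    print(th,r,cs(sense()["position"]).round(1),fc().round(1))
    if r: break
s=sense();print(s["finger_gap"],s["time_s"],dr)
p,d=camera("side"); b=p[150:350,200:440,::-1];cv2.imwrite("pics/c3.png",cv2.resize(b,None,fx=3,fy=3,interpolation=cv2.INTER_CUBIC))
np.save("side3.npy",d)
E
```

```text
38 [-0.4 -0.6  0.4] rad -0.2
26 [-0.4 -0.5  0.6] rad -0.2
14 [-0.3 -1.  -0.2] rad -1.0
4 [-1.2  0.6  0.8] rad 0.6
-5 [-1.4 -1.   1.6] rad -1.1
-8 False [  0.3  48.2 124.8] [-0.4 -0.6  0.9]
-10 True [  0.4  47.6 121.3] [-0.6 -0.6  4.9]
0.012970426949333879 25.1333 0.06444328669729965
```

View pics/c3.png

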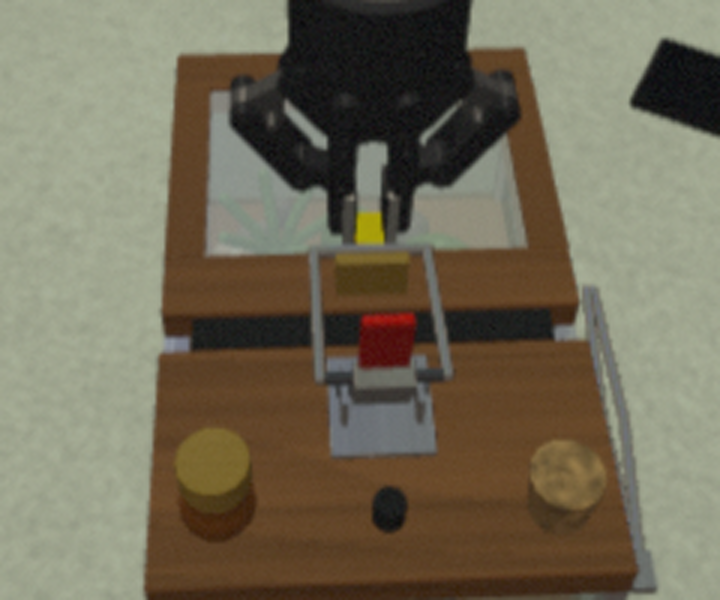

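```bash
python3 - <<'E'
from h import *
for th in (-5,-8,-10,-12,-13):
    t=np.radians(th);q=PV+85*np.array([np.cos(t),np.sin(t)]);print(th,q.round(1),proj("side",w(0,*q)))
for yy in (19,20): print("lip edge",proj("side",w(0,yy-.5,154.5)),"ledge end",proj("side",w(0,yy+9,143)))
d=np.load("side3.npy")
for u,v in((323,231),(323,232),(323,233),(323,234),(310,232),(310,233),(336,233),(323,238),(323,242),(323,245)):
    o,r=ray("side",(u,v)); print(u,v,cs(o+r*d[v,u]).round(1))
E
```

```text
-5 [ 28.8 157.7] [[322.78676176 226.38246253]]
-8 [ 28.3 153.3] [[322.70501023 228.62905169]]
-10 [ 27.9 150.4] [[322.65694251 230.17721192]]
-12 [ 27.3 147.5] [[322.61401145 231.76383973]]
-13 [ 27. 146.] [[322.5944688  232.57108072]]
lip edge [[323.16836006 233.54076755]] ledge end [[322.48135824 233.31237462]]
lip edge [[323.12361057 232.98078329]] ledge end [[322.43850464 232.76660476]]
323 231 [  0.6  28.5 147.7]
323 232 [  0.4  26.  148.5]
323 233 [  0.4  24.9 147.7]
323 234 [  0.4  23.8 146.7]
310 232 [-18.   27.6 147.2]
310 233 [ -38.3 -341.6  612.1]
336 233 [ 18.9  24.1 147.8]
323 238 [ -0.6  11.8 153.1]
323 242 [ -0.5  10.  146.1]
323 245 [-1.00e-01  1.16e+01  1.37e+02]
```

Bar depth reads z of about 148 at its top surface (y ~26), so it is down on the ledge past the lip. Releasing and rising.

```bash
python3 - <<'E'
from h import *
command_gripper(.034)
p0=cs(sense()["position"])
move_l(w(.2,p0[1]+3,230),feed=.2)
command_gripper(0.0)
p,d=camera("side"); b=p[150:350,200:440,::-1];cv2.imwrite("pics/d1.png",cv2.resize(b,None,fx=3,fy=3,interpolation=cv2.INTER_CUBIC))
np.save("side4.npy",d)
for u,v in((323,231),(323,232),(323,233),(323,234),(310,232),(336,233),(328,257),(328,262),(328,266)):
    o,r=ray("side",(u,v)); print(u,v,cs(o+r*d[v,u]).round(1))
print(sense()["time_s"],cs(sense()["position"]))
E
```

```text
323 231 [  0.6  28.1 148.2]
323 232 [  0.5  26.8 147.5]
323 233 [  0.3  24.2 148.5]
323 234 [  0.3  23.3 147.3]
310 232 [-18.1  25.9 149.4]
336 233 [ 18.9  24.2 147.7]
328 257 [ -0.9 -58.  206.6]
328 262 [ -0.7 -60.1 199.3]
328 266 [-1.000e-01 -5.870e+01  1.887e+02]
26.6917 [1.01527535e-01 5.01957361e+01 2.29653546e+02]
```

View pics/d1.png

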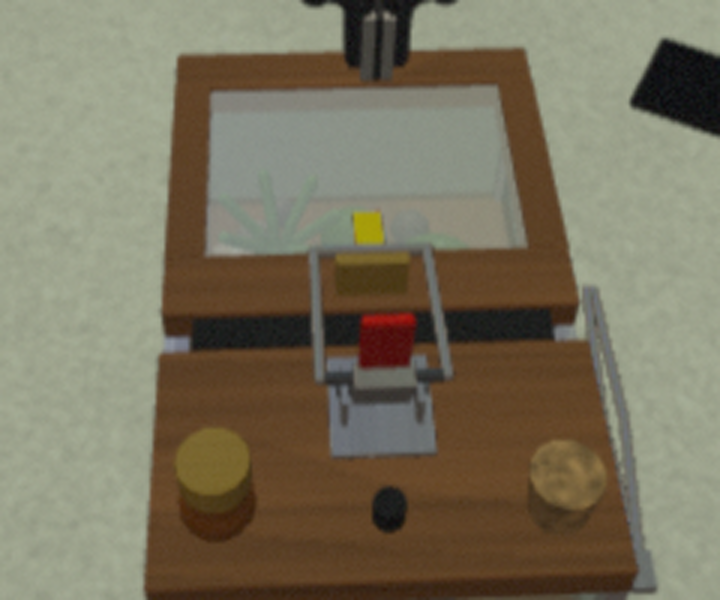

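```bash
cat >> h.py <<'E'
H=np.array([-50.,146.])
def lev(phi,r,push=0):
    t=np.radians(phi);u=np.array([np.cos(t),np.sin(t)]);n=np.array([u[1],-u[0]])
    P=H+r*u+(3-push)*n
    return w(.0,P[0]+11,P[1]-16.4)
E
python3 - <<'E'
from h import *
move_l(w(0,-22,230),feed=.2)
print(move_l(w(0,-22,179.6),feed=.15,until_force=4))
print(move_l(lev(95,50),feed=.06,until_force=3),cs(sense()["position"]),fc().round(1))
for phi in range(101,126,6):
    move_l(lev(phi,50),feed=.05); F=fc();print(phi,F.round(1),sense()["time_s"])
    if np.linalg.norm(F)>15: break
p,d=camera("side"); b=p[150:350,200:440,::-1];cv2.imwrite("pics/e1.png",cv2.resize(b,None,fx=3,fy=3,interpolation=cv2.INTER_CUBIC))
E
```

```text
True
False [  0.32243436 -40.29444437 179.91694146] [-0.8  1.1 -0. ]
101 [-0.4  0.6 -0.9] 28.5917
107 [0.  0.5 0.3] 28.85
113 [-0.6 -0.1  0.1] 29.1083
119 [-0.1  0.8 -0.1] 29.3667
125 [ 0.2 -0.8 -0.2] 29.625
```

View pics/e1.png

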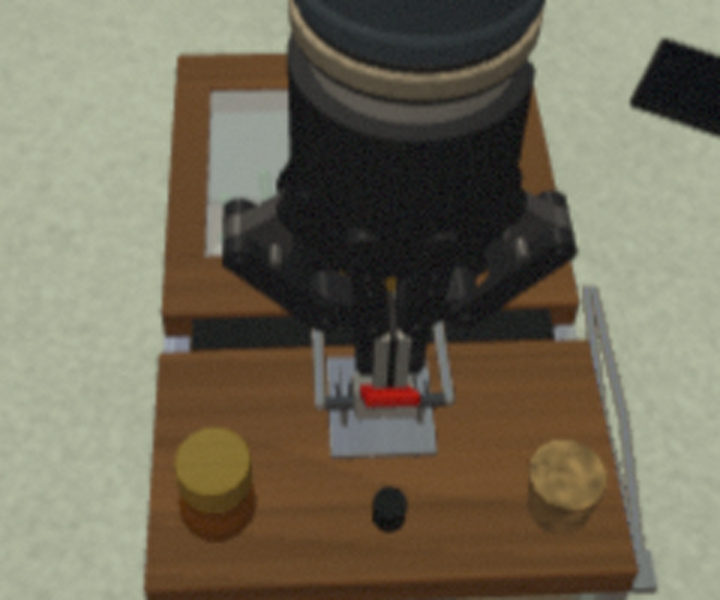

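The lever is turning: red tip at (391,397) in the zoom, with the fingers behind it. Continuing, watching force.

```bash
python3 - <<'E'
from h import *
for phi in range(130,161,5):
    r=np.interp(phi,[125,180],[50,55])
    move_l(lev(phi,r),feed=.04); F=fc();print(phi,F.round(1),cs(sense()["position"]).round(1),sense()["time_s"])
    if np.linalg.norm(F)>15: break
p,d=camera("side"); b=p[150:350,200:440,::-1];cv2.imwrite("pics/e2.png",cv2.resize(b,None,fx=3,fy=3,interpolation=cv2.INTER_CUBIC))
E
```

```text
130 [-0.3 -1.1  0. ] [-1.000e-01 -6.940e+01  1.701e+02] 29.9333
135 [-0.4  1.4 -0.1] [ -0.  -73.  167.6] 30.1917
140 [ 0.5  1.5 -0. ] [ -0.  -76.6 164.8] 30.4583
145 [-0.2  2.1  0.5] [-1.000e-01 -8.010e+01  1.616e+02] 30.725
150 [-0.7  0.7  0.9] [ -0.  -83.3 158.1] 30.9917
155 [-0.3  1.1  0.3] [-1.000e-01 -8.620e+01  1.544e+02] 31.2583
160 [ 0.2  0.4 -0.1] [ -0.2 -88.5 150.3] 31.525
```

View pics/e2.png

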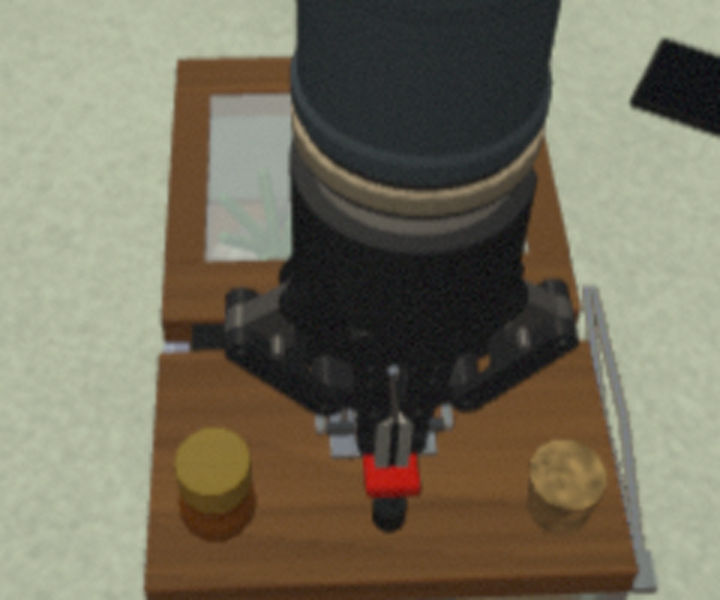

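The cover is being drawn in: its outer edge moved from row 50 to row 60 in the zoom, so the bail is hooked. Finishing the press.

```bash
python3 - <<'E'
from h import *
for phi in (164,168,172,176,180):
    move_l(lev(phi,55),feed=.03); F=fc();print(phi,F.round(1),cs(sense()["position"]).round(1),sense()["time_s"])
    if np.linalg.norm(F)>15: break
else:
    for k in range(12):
        move_l(lev(180,55,push=(k+1)*.6),feed=.02);sleep(.05);F=fc();print(F.round(1),cs(sense()["position"]).round(2))
        if F[2]>9: break
print(sense()["time_s"])
E
```

```text
164 [ 0.3  0.5 -0.5] [-1.000e-01 -9.140e+01  1.475e+02] 31.8667
168 [-0.5 -1.2 -0.3] [ -0.2 -92.3 143.7] 32.1417
172 [ 0.4 -0.9  0.4] [ -0.2 -93.1 140. ] 32.4167
176 [-0.1 -0.4  1. ] [ -0.2 -93.7 136.2] 32.6917
180 [-3.8  1.2 10. ] [  0.4 -93.9 134. ] 32.9667
[-3.9  0.7 12.6] [  0.42 -93.9  133.79]
33.2667
```

```bash
python3 - <<'E'
from h import *
move_l(w(0,-92,200),feed=.15)
movep(w(0,215,300),att())
p,d=camera("side"); b=p[130:350,220:440,::-1];cv2.imwrite("pics/f1.png",cv2.resize(b,None,fx=3.4,fy=2.7,interpolation=cv2.INTER_CUBIC))
p2,d2=camera("top"); b=p2[130:300,300:500,::-1];cv2.imwrite("pics/f1t.png",cv2.resize(b,None,fx=4,fy=3.5,interpolation=cv2.INTER_CUBIC))
np.save("side5.npy",d);cv2.imwrite("pics/f1full.png",p[:,:,::-1])
print(sense()["time_s"],fc())
E
```

```text
35.1917 [ 0.10620352 -0.41350792 -0.49047921]
```

View pics/f1.png

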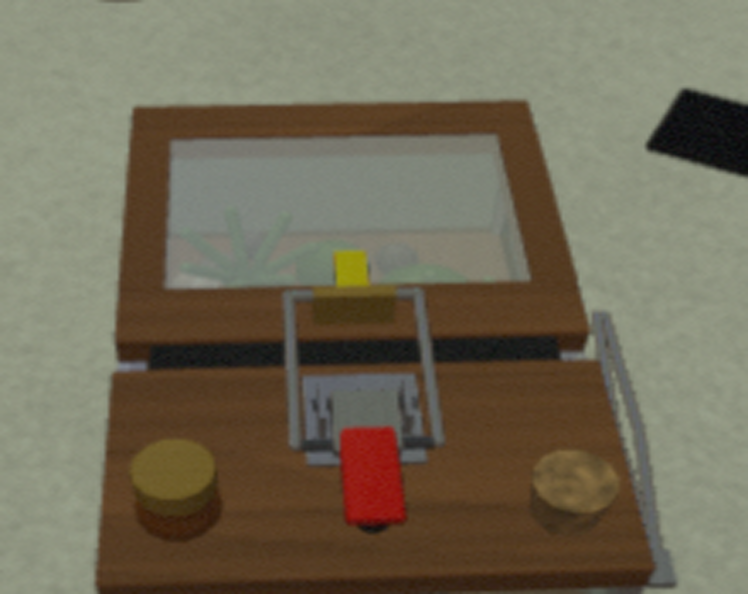

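View pics/f1t.png

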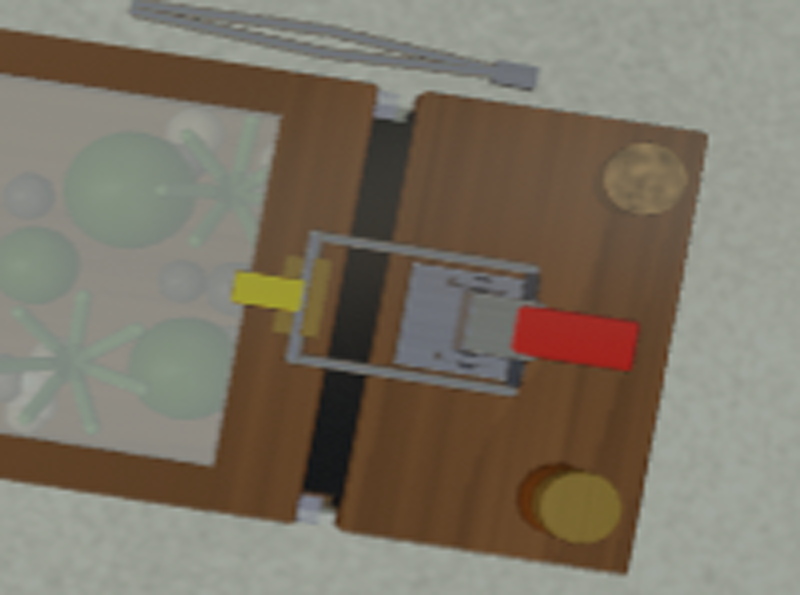

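```bash
python3 - <<'E'
from h import *
p,d=camera("side");p2,d2=camera("top")
def dump(cam,d,pts):
    for u,v in pts:
        o,r=ray(cam,(u,v)); print(cam,u,v,cs(o+r*d[v,u]).round(1))
dump("side",d,[(308,238),(323,236),(323,237),(323,238),(323,239),(323,240),(323,242),(340,238),(326,290),(328,300),(329,310),(329,320)])
dump("top",d2,[(375,213),(376,213),(377,213),(374,213),(379,213),(435,224),(445,226),(455,227),(364,213),(370,214)])
for q in ((0,15.3,146),(0,17,146),(0,-112,146),(28,15.3,146),(100,0,130),(0,-112,149)): print(q,proj("side",w(*q)),proj("top",w(*q)))
b=p[222:262,290:360,::-1];cv2.imwrite("pics/g1.png",cv2.resize(b,None,fx=10,fy=10,interpolation=cv2.INTER_CUBIC))
b=p2[180:245,355:465,::-1];cv2.imwrite("pics/g2.png",cv2.resize(b,None,fx=7,fy=7,interpolation=cv2.INTER_CUBIC))
print(sense()["time_s"])
E
```

```text
side 308 238 [-21.4  15.5 149.1]
side 323 236 [ -0.5  14.5 154. ]
side 323 237 [ -0.6  12.8 154. ]
side 323 238 [ -0.8  10.  155.4]
side 323 239 [ -0.8   9.1 154.2]
side 323 240 [ -0.8   8.3 153. ]
side 323 242 [ -0.7   7.9 148.9]
side 340 238 [ 23.5  13.  150.3]
side 326 290 [ -1.6 -68.  148.5]
side 328 300 [ -0.2 -83.1 150.1]
side 329 310 [ 1.000e-01 -9.620e+01  1.491e+02]
side 329 320 [  -0.8 -108.8  148.1]
top 375 213 [  1.1  17.4 147.3]
top 376 213 [  1.1  16.4 151.4]
top 377 213 [  1.3  15.1 154. ]
top 374 213 [  0.7  19.1 148.6]
top 379 213 [  1.8  12.2 154.2]
top 435 224 [ -0.  -74.5 149.5]
top 445 226 [ -0.4 -90.3 147.6]
top 455 227 [   0.5 -104.5  151.2]
top 364 213 [ -1.9  34.1 149. ]
top 370 214 [ -1.9  25.1 152. ]
(0, 15.3, 146) [[323.10601278 239.05992045]] [[376.1928959  213.94038155]]
(0, 17, 146) [[323.0306369  238.10441274]] [[375.09280411 213.7510303 ]]
(0, -112, 146) [[329.75531995 323.27200484]] [[458.9267759  228.18215032]]
(28, 15.3, 146) [[342.83140677 238.52744662]] [[379.22546966 195.91760122]]
(100, 0, 130) [[393.36266068 252.59154991]] [[395.31817715 153.0892192 ]]
(0, -112, 149) [[329.86923651 322.11025024]] [[459.47738462 228.19456693]]
35.2917
```

View pics/g1.png

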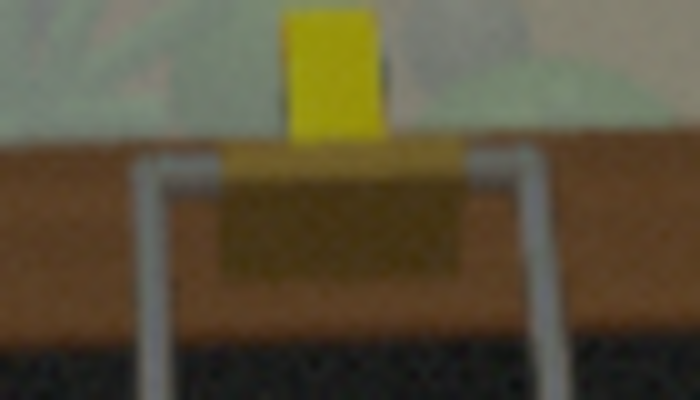

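View pics/g2.png

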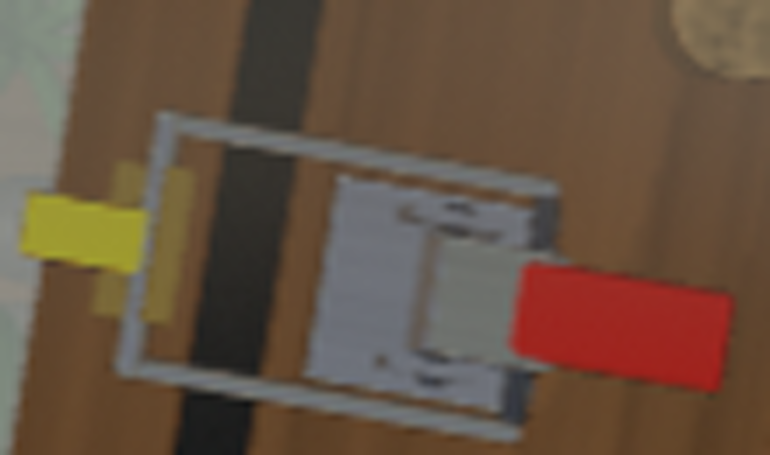

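```bash
python3 -c "
from rig import *
print(finish_job(),sense()['time_s'])"
```

```text
the job is handed in; nothing more can be done
the job is handed in; nothing more can be done
```

The terrarium is closed and clamped, and I handed the job in at about 35 s of the 72 s allowed. `finish_job()` gives no verdict.

**What I did**
- **Cover:** I pushed it home with closed fingertips until it bore on the seal, at 7–8 N for about half a second. The highest reading I have was about 8 N.
- **Bail:** I pinched the yellow tab, swung the bail over, set the bar down past the lip onto the keeper ledge, and let go.
- **Lever:** I pressed it past centre and home, ending at about 12.6 N.

**Last checks**
- The bar lies behind the keeper's lip: the lip covers it in the side picture, and its top reads about 149 mm.
- The handle is level, its top face about 149 mm along its length, as expected when home.
- The cover was drawn in about 3 mm more and stays in.
- The cork, jar and tweezers look unmoved, and the robot is clear of everything.

**What disagreed**
- **Fingertip height:** by both depth and pictures, the closed fingertips stood about 16 mm behind the reported TCP, not 25 mm ahead. My first push therefore passed over the cover without touching it. I corrected for this afterwards, and the later contacts agreed.
- **False force stops:** two of the force-limited moves stopped early on brief force readings. The first push at the seal showed only about 1 N after it stopped, so I pushed again to get the real bearing force. The descent beside the lever stopped on a reading that I took for a braking spike.
- **Cover position:** measured by camera, the cover's final position scatters by 1–2 mm. I judged it shut by the seated bar and the level lever.

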